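# Square two cartons into the corner of a sloped packing stand

### The job

Stack the wide carton and, on top of it, the narrow carton on the sloped stand, lying flat with their length running up the slope. Both must end snug and square against the backstop at the bottom of the slope and against the side guide. Set them down rather than letting them fall, do not shove the clamped side guide out of its setting, and leave the other things on the bench alone.

Things in the scene. Friction and masses are not known exactly. Their poses are not given: they have to be found in the camera images.
- deck: Deck of the sloped stand: fixed aluminium plate, origin on the middle of its upper surface; x up the slope (0.50 rad above level, away from the robot), y level to the left, z out of the deck. It spans x -70 to 80, y -100 to 100 mm. The backstop plate at its lower edge, nearer the robot, has its face at x = -70 mm, 85 mm high along z. A carton laid on the deck may not slide by itself.
- guide_face (a point): Side guide: upright steel plate 135 mm long up the slope, 6 thick, 62 high along deck z, on the left of the deck, axes as the deck's. The point is on its inner (-y) face at deck level, half-way along (deck x = 0). Clamped with its face at deck y = 60 to 90 mm, varying; the clamp slips above about 18 N, while a carton slides with 1 to 6 N.
- wide_center (a point): Wide carton: plain brown board with paper tape along the top, 120 mm long (its x), 66 mm wide (its y), 40 mm high (its z), 0.2 to 0.45 kg, lying flat on the bench. The point is its centre, half-way up. Either end may face uphill.
- narrow_center (a point): Narrow carton: the same board and tape, 110 mm long (its x), 46 mm wide (its y), 32 mm high (its z), 0.12 to 0.26 kg, lying flat on the bench. The point is its centre, half-way up. Either end may face uphill.
- cube: Bystander: a small cubic brown carton, 55 mm each way, loose, among the cartons; origin at the centre of its underside.
- driver: Bystander: a loose screwdriver lying beyond the stand; origin on its underside.
- tape: Bystander: a loose roll of tape lying flat, 100 mm across, 45 mm high; origin at the centre of its underside.
- glue: Bystander: a loose white bottle 44 mm across, 110 mm high; origin at the centre of its underside.
- puck: Bystander: a loose small reader unit, 87 x 57 mm and 30 mm high, white with yellow rim and black face; origin at the centre of its underside.
There are look-alikes about, which are no part of the job. What is shaped like the part that bears narrow_center but blue or red is not meant.

How it is judged (in metres and radians):
At the end, for the whole second after the job is handed in: Wide carton flat on the deck, narrow one flat on it (heights within 3 mm, flat within 2.8 degrees); each one's lower end within 3 mm of the backstop and left side within 3 mm of the guide at mid-length, length along the slope within 2.2 degrees; both at rest and released (x of wide_center in the frame of deck between -0.012 and -0.007 m and y of wide_center in the frame of guide_face between -0.036 and -0.031 m and z of wide_center in the frame of deck between 0.017 and 0.023 m and angle between the x axis of each of wide_center, narrow_center and the x axis of deck, either way round below 0.04 rad and angle between the z axis of each of wide_center, narrow_center and the z axis of deck, either way round below 0.05 rad and linear speed of each of wide, narrow below 0.02 m/s and x of narrow_center in the frame of deck between -0.017 and -0.012 m and y of narrow_center in the frame of guide_face between -0.026 and -0.021 m and z of narrow_center in the frame of deck between 0.053 and 0.059 m); the robot touches nothing.
It fails at once if a carton is let fall: it swings faster than 8 rad/s (angular speed of any of wide, narrow above 8 rad/s).
It fails at once if the clamped side guide is shoved more than 4 mm out of its setting (distance of guide_face from where it was at the start of the episode above 0.004 m).
It fails at once if a bystander is moved by more than 20 mm (distance of any of cube, driver, tape, glue, puck from where it was at the start of the episode above 0.02 m).
It also fails if it takes over 72 s, if anything falls off the work surface, if the arm or the gripper's body presses on something with over 40 N, if the wrist force passes 120 N, or if a joint passes its speed limit or range.

### The arm

A 6-joint arm with a two-finger parallel gripper is mounted at the origin on the work surface. World frame = base frame: x ahead of the robot, y to its left, z up, the work surface at z = 0. Lengths are in mm, angles in degrees, forces in N, time in s.
With the tool pointing down it reaches from about 350 to 850 mm from the base axis. Payload 8.1 kg.
Tool frame: the origin (TCP) lies at the very end of the fingers, on their centre line; the grasp point (between the pads) lies 19 mm behind it; z points along the fingers, y is the line along which they close (so a half turn about z gives the same grasp; the last joint's range is limited). The gripper opens to 85 mm and grips with 20 to 120 N. Pads are 22 mm wide; open, the fingers measure 114 mm over their backs; the gripper's body (76 mm by 85 mm) begins 54 mm behind the grasp point. The pads swing forward as they close: fully open they stand 13 mm farther back than shut.
Start: joints at [-78.404, 7.471, 85.268, -0, 87.261, -4.893], TCP at [170.326, -575.321, 231.292] pointing down, gripper open.
Joint ranges: [-169.43, 169.43], [-51.17, 129.36], [1.28, 143.12], [-76.62, 256.62], [0, 156.53], [-152.29, 152.29]. Speed limits (degrees/s): [136.94, 136.94, 159.86, 180, 180, 180].

### API

Orientations are given as [roll, pitch, yaw] about the fixed x, y, z axes, in that order (R = Rz(yaw) Ry(pitch) Rx(roll)).
In Python, from bench import * gives the robot as it stands.
- The arm moves only by the tool play_rows, never from a script. Its argument "increments" is a list of rows, each a list of 3 entries, a list of its own where there are three numbers: the gripper's target within -1 to 1 (fully open at 1, half-way at 0, shut at -1), then the shift along the tool's x, y, z in mm, then the turn about the tool's z in rad. A call has 1 to 12 rows; each row shifts and turns the commanded pose from where the row before left it, along the tool's axes as they then stand; what a row does not reach is not made up. A row lasts 1/12 s, in which the tool goes at most 41.7 mm and 7.16 degrees, less where a joint would pass 70% of its speed; a pose out of reach is approached as far as the arm can. A call is refused whole if a number of a shift passes 41.7 or a number of a turn 0.125, either way. A call with a gripper value outside its range is refused whole. The fingers move at their own pace and stop on an object; "force" is the grip in N (left out, the last holds). Time passes only in rows, so rows that do not move let the fingers close. It gives the time, the measured TCP pose, the force, the opening and the grip force at its end, in the units of the state.
- sense(): the state, without advancing time (a new reading comes with each control period).
- snapshot(name): name is "scene" or "top"; returns a dict with "color" (420x560x3 uint8, red, green, blue), "intrinsics" (3x3 intrinsics, pixels), "k1" (the pictures are not rectified: a ray, as slopes to the right and down, at radius r is drawn at 1 + k1 r^2 times it, then the intrinsics apply), "world_from_camera" (4x4, takes a point from camera to world coordinates). Camera axes: x right, y down, z forward; pixel columns grow to the right and rows downward; lengths in mm; the calibration is good to about 2 mm. A picture is of the moment at which its call begins. There is no depth.
- hand_in(): hands the job in; it is judged then, once.
Trained networks look in a picture, given as the dict that the camera call returned (one of the last four; its "shot" number tells which), for a name from the list of things; names that differ only in an ending like _2 or _b are one class to them, and where a whole thing is asked for, a point or a joint stands for the part that bears it (a point fixed in the world has none). Each returns a list of dicts, best first, with "p" (0 to 1); they miss things now and then, are a little off and sometimes report something else, mostly with a low value. They report only what shows in the picture. A call takes as long as a camera call. They do not tell look-alikes from the thing itself.
- find_in(query, picture): "xyz" ([x, y, z] in mm, in the coordinates of the camera as it stood for that picture, good to about 4 mm: the middle of the surface that is visible of it).
- regions_of(query, picture): "mask" (420x560 bool, what is visible of it).
- pinpoint(query, picture): "xyz" ([x, y, z] in mm, in the coordinates of the camera as it stood for that picture, good to about 4 mm: a listed point, or the origin of a listed thing).
The state is a dict: "time": time; "joint_pos": joint angles; "qd": joint speeds; "joint_efforts": joint torques, N m; "tool_pos": TCP position; "tcp_rot": TCP orientation; "ft_force": force on the tool from outside, world axes, zero at the start; "wrist_torque": the same for the moment, N m; "finger_gap": finger opening in mm; "grip_force": force on a finger pad.
Only numpy, scipy, OpenCV 4.12 (cv2) and the standard library are available. Lean on these libraries where they do the work, as an engineer would, in place of code of your own. Each camera call takes 0.05 s, during which the arm holds its last target. There are 200 camera calls.

## Working session

There is one attempt and no reset: what is moved stays moved. The work goes in short steps, Python scripts to look and compute and a tool call to move; the robot and the scene stay as the last step left them, time stands still between calls to the robot, and variables do not carry over. Pictures are saved under pics/ and viewed, at most 10 in all, crops included, and the job is handed in when it is done.

Besides the shell and the picture viewer there is one more tool, called after "Call:" in YAML: its name, and indented under it one key for each argument. play_rows: Moves the arm, as the interface text tells. Its arguments: {"type":"object","properties":{"increments":{"type":"array","items":{"type":"array"}},"force":{"type":"number"}},"required":["increments"]}

```bash
mkdir -p pics
cat > h.py <<'E'
from bench import *
import numpy as np, cv2
def W(p,s): 
    T=np.array(s["world_from_camera"]); return (T@np.r_[p,1])[:3]
def ray(u,v,s):
    K=np.array(s["intrinsics"]);k=s["k1"]
    d=np.array([(u-K[0,2])/K[0,0],(v-K[1,2])/K[1,1]]);n=d.copy()
    for _ in range(20): n=d/(1+k*(n@n))
    T=np.array(s["world_from_camera"]); return T[:3,3],T[:3,:3]@np.r_[n,1]
def atz(u,v,s,z):
    o,d=ray(u,v,s); return o+d*(z-o[2])/d[2]
def proj(p,s):
    T=np.linalg.inv(np.array(s["world_from_camera"]));q=T@np.r_[p,1];n=q[:2]/q[2]
    n=n*(1+s["k1"]*(n@n));K=np.array(s["intrinsics"]);return K[:2,:2]@n+K[:2,2]
def quad(m,s,z):
    # min area rect of mask's outline projected to plane z
    c=max(cv2.findContours(m.astype(np.uint8),0,1)[0],key=cv2.contourArea)[:,0,:]
    P=np.array([atz(u,v,s,z)[:2] for u,v in c],np.float32)
    return cv2.minAreaRect(P)
E
cat > a.py <<'E'
from h import *
np.set_printoptions(precision=1,suppress=True)
for n in("scene","top"):
    s=snapshot(n); cv2.imwrite(f"pics/{n}0.png",cv2.resize(s["color"][:,:,::-1],(800,600)))
    print(n,np.array(s["world_from_camera"])[:3,3])
    for q in("deck","guide_face","wide_center","narrow_center","cube","driver","tape","glue","puck"):
        print(q,[(round(d["p"],2),W(d["xyz"],s)) for d in pinpoint(q,s)[:4]])
        if q in("wide_center","narrow_center"):
            for d in regions_of(q,s)[:4]:
                m=d["mask"];mc=s["color"][m].mean(0)
                print("  mask",round(d["p"],2),m.sum(),mc,quad(m,s,40 if q[0]=="w" else 32))
E
python3 a.py; python3 -c "
from bench import *
print(sense())"
```

```text
scene [1085.7  472.3 1056.1]
deck [(0.58, array([528.2,  86.2,  77.2]))]
guide_face [(0.92, array([510.7, 159.3,  83.4]))]
wide_center [(0.71, array([ 415. , -198.2,   21.5])), (0.71, array([ 699.5, -362.6,    5.2])), (0.25, array([346.5, 348.5,   1.2]))]
  mask 0.94 859 [204.3 179.4 141.5] ((427.6413879394531, -182.72830200195312), (142.90594482421875, 82.51618194580078), 6.059596061706543)
narrow_center [(0.88, array([ 526.6, -364.9,   14.1])), (0.67, array([ 372.4, -373.6,   17.7])), (0.57, array([ 207.7, -351. ,   14.9]))]
  mask 0.78 500 [ 42.9  83.9 157.8] ((223.81890869140625, -338.3486328125), (80.97235870361328, 123.60674285888672), 19.610069274902344)
  mask 0.68 647 [193.3 174.9 142.3] ((534.0211791992188, -351.0352478027344), (131.1825714111328, 70.4960708618164), 8.115296363830566)
  mask 0.67 468 [204.5  55.1  46.7] ((378.9303894042969, -361.267578125), (64.82825469970703, 123.4718246459961), 87.81675720214844)
cube [(0.93, array([ 592.1, -230.9,    0.7]))]
driver [(0.67, array([782.6,  38.6,   3. ]))]
tape [(0.89, array([ 699.8, -361.4,    5.8]))]
glue [(0.95, array([3
[... 1241 characters left out ...]
 3.6]))]
{'time': 1.2, 'joint_pos': array([-7.84031530e+01,  7.47025707e+00,  8.52693925e+01, -7.42999101e-04,
        8.72636350e+01, -4.89343892e+00]), 'qd': array([-0.02087139, -0.09237677, -0.0770383 , -0.06167251,  0.05939704,
        0.0351416 ]), 'joint_efforts': array([-4.32737415e-04, -5.69322109e+01, -5.00861478e+01, -3.12753555e-04,
        1.43080855e-03,  2.09039399e-05]), 'tool_pos': array([ 170.32023198, -575.29491391,  231.28642599]), 'tcp_rot': array([-1.79996664e+02,  4.59266512e-04,  1.64903214e+01]), 'ft_force': array([-0.4127643 ,  0.20073475,  0.4985176 ]), 'wrist_torque': array([-0.00023676,  0.02842737, -0.02840892]), 'grip_force': 0.0, 'finger_gap': 85.4452738329557}
```

View pics/top0.png

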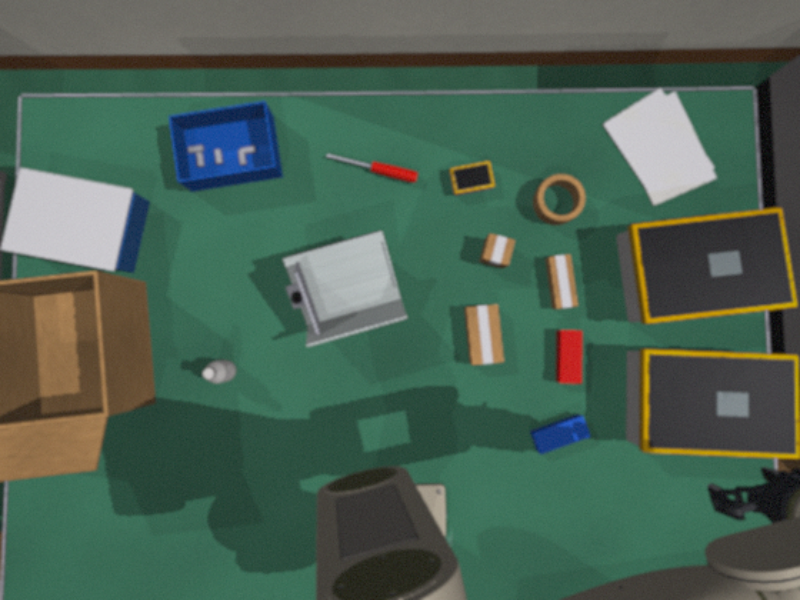

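View pics/scene0.png

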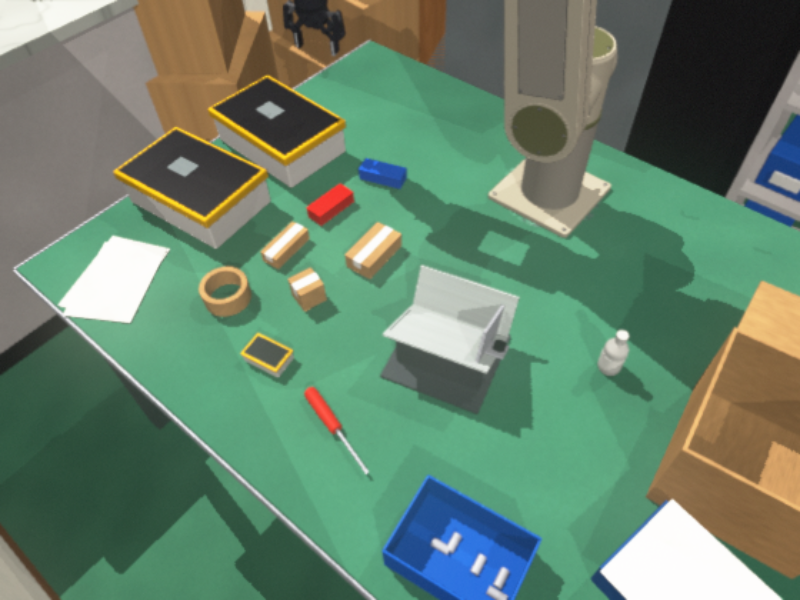

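The top view shows the stand (centre about px (345,288) of 800x600, turned about +14°), with the guide on its left at (305,300). The wide carton is at (485,335) and the brown narrow one at (563,281). The red and blue boxes at (570,357) and (560,435) are look-alikes. The scene view shows the same layout.

Next I'll refine the poses by fitting models to the images.

```bash
cat > fit.py <<'E'
from h import *
from scipy.optimize import minimize
from scipy.ndimage import map_coordinates
def Rz(a): c,s=np.cos(a),np.sin(a); return np.array([[c,-s,0],[s,c,0],[0,0,1]])
def Ry(a): c,s=np.cos(a),np.sin(a); return np.array([[c,0,s],[0,1,0],[-s,0,c]])
def grad(s):
    g=cv2.GaussianBlur(cv2.cvtColor(s["color"],cv2.COLOR_RGB2GRAY).astype(np.float32),(0,0),.8)
    return np.minimum(np.hypot(cv2.Sobel(g,5,1,0),cv2.Sobel(g,5,0,1)),120)
def boxcorners(x,y,yaw,d,z0=0):
    c=np.array([[i,j,k] for i in(-.5,.5) for j in(-.5,.5) for k in(0,1)])*d
    return c@Rz(yaw).T+[x,y,z0]
def fitbox(shots,masks,x,y,yaw,d):
    def cost(p):
        t=0
        for s,m in zip(shots,masks):
            h=cv2.convexHull(np.array([proj(c,s) for c in boxcorners(*p[:2],p[2]/50,d)],np.float32))
            im=np.zeros((420*4,560*4),np.uint8);cv2.fillConvexPoly(im,np.int32(h*4+2),1)
            M=cv2.resize(m.astype(np.uint8),(2240,1680),interpolation=0)
            t+=1-(im&M).sum()/(im|M).sum()
        return t
    r=minimize(cost,[x,y,yaw*50],method="Nelder-Mead",options=dict(initial_simplex=np.array([[x,y,yaw*50],[x+8,y,yaw*50],[x,y+8,yaw*50],[x,y,yaw*50+5]])))
    return r.x[0],r.x[1],r.x[2]/50,r.fun
def deckpts(p):
    x,y,z,yaw,gy=p; R=Rz(yaw/50)@Ry(-.5)
    S=[[(80,100,0),(80,-100,0)],[(80,-100,0),(-70,-100,0)],[(-70,100,85),(-70,-100,85)],[(-70,-100,0),(-70,-100,85)],[(-70,-100,0),(-70,gy,0)],
       [(67.5,gy,62),(-67.5,gy,62)],[(67.5,gy,62),(67.5,gy,0)],[(67.5,gy,0),(-67.5,gy,0)]]
    return [np.linspace(a,b,50)@R.T+[x,y,z] for a,b in np.array(S,float)]
def fitdeck(shots,p0):
    G=[grad(s) for s in shots]
    def cost(p):
        t=0
        for s,g in zip(shots,G):
            for L in deckpts(p):
                q=np.array([proj(c,s) for c in L[::2]]);t-=map_coordinates(g,[q[:,1],q[:,0]],order=1).mean()
        return t
    best=None
    for k in range(6):
        st=p0+np.random.default_rng(k).normal(0,1,5)*[3,3,3,1.5,3]*(k>0)
        r=minimize(cost,st,method="Nelder-Mead",options=dict(initial_simplex=np.vstack([st]+[st+np.eye(5)[i]*4 for i in range(5)]),maxiter=400))
        print(r.fun,r.x[:3],r.x[3]/50*57.3,r.x[4])
        if best is None or r.fun<best.fun: best=r
    return best.x
if __name__=="__main__":
    np.set_printoptions(precision=1,suppress=True)
    sh=[snapshot("scene"),snapshot("top")]
    p=fitdeck(sh,np.array([528,88,76,.25*50,73.]))
    for q,d,x,y in(("wide_center",(120,66,40),418,-194),("narrow_center",(110,46,32),527,-362)):
        ms=[]
        for s in sh:
            c=[e["mask"] for e in regions_of(q,s)]
            ref=proj([x,y,30],s)
            c=[m for m in c if np.hypot(*(np.argwhere(m).mean(0)[::-1]-ref))<15]
            ms.append(c[0] if c else None)
        ok=[i for i in(0,1) if ms[i] is not None]
        print(q,ok)
        for sub in [ok]+[[i] for i in ok]:
            r=fitbox([sh[i] for i in sub],[ms[i] for i in sub],x,y,.08,np.array(d)); print(sub,np.round(r[:2],1),np.degrees(r[2]),r[3])
    out=[]
    for s,(u,v) in zip(sh,((318,235),(240,202))):
        a=cv2.resize(s["color"][v-60:v+60,u-55:u+55,::-1],None,fx=3.6*1,fy=3.6,interpolation=2).copy()
        for L in deckpts(p):
            qs=np.array([(proj(c,s)-[u-55,v-60]+.5)*3.6 for c in L]);cv2.polylines(a,[np.int32(qs)],False,(0,0,255),1)
        out.append(a)
    cv2.imwrite("pics/fit1.png",np.hstack(out))
E
python3 fit.py
```

```text
-1651.6802978515625 [529.2  90.7  82.9] 15.778974849977313 71.97914333780821
-1651.683837890625 [529.2  90.8  83. ] 15.787807833817642 72.01465827989435
-1643.255615234375 [529.4  90.3  83.2] 15.174894643128109 80.203243898191
-1651.6829833984375 [529.2  90.8  83. ] 15.786660850689707 72.02864774741883
-1651.6815185546875 [529.2  90.8  82.9] 15.790635561320029 71.97981517365972
-1651.6824951171875 [529.2  90.8  82.9] 15.78931863757213 71.99239185481179
wide_center [0, 1]
[0, 1] [ 417.8 -196.7] 4.672755702317494 0.09505308625461195
[0] [ 416.2 -196.5] 3.976206163902825 0.044158997955010215
[1] [ 418.4 -196.7] 5.090321340388777 0.042111879321181656
narrow_center [0, 1]
[0, 1] [ 527.9 -363.6] 7.677575559646454 0.14636088895770605
[0] [ 527.4 -361.9] 7.647732497631118 0.04189149416266069
[1] [ 528.9 -364. ] 5.131465563486249 0.07063298016843245
```

View pics/fit1.png

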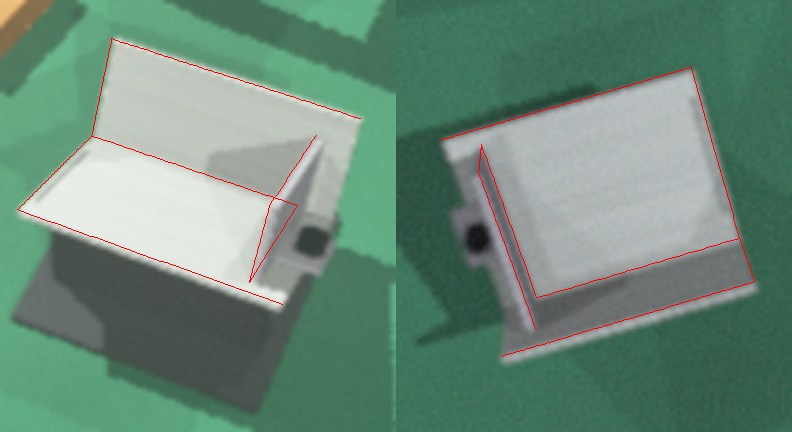

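The deck fit overlays well in both views: origin about (529,91,83), yaw 15.8°, guide at y≈72. The wide carton is at (418,-197), yaw 4.7°. First I'll move above it.

```bash
cat > to.py <<'E'
# usage: to.py x y z yaw ; or 'd' dx dy dz yaw => TCP target in deck coords
import sys; from fit import *
D=np.array([529.2,90.8,83.]);YAW=15.8
a=sys.argv[1:]; s=sense()
R=Rz(np.radians(YAW))@Ry(-.5)
np.set_printoptions(precision=2,suppress=True)
t=np.array(s["tool_pos"]); print("t",round(s["time"],2),"tcp",t,"rot",np.array(s["tcp_rot"]),"deck",R.T@(t-D),"F",np.array(s["ft_force"]),"gap",round(s["finger_gap"],1),round(s["grip_force"],1))
if a:
    dk=a[0]=="d"; v=np.array([float(q) for q in a[dk:]])
    T=R@v[:3]+D if dk else v[:3]
    yaw=np.radians(v[3]); Rt=Rz(yaw)@np.diag([1,-1,-1])
    dy=(np.radians(s["tcp_rot"][2])-yaw+np.pi)%(2*np.pi)-np.pi
    print("target",T,"turn",dy,"then shift",Rt.T@(T-t))
E
echo
```

```text
(no output)
```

Call:
play_rows:
  increments:
    - [1,[0,0,0],0.103]
    - [1,[0,0,0],0.103]
    - [1,[23,-30,0],0]
    - [1,[23,-30,0],0]
    - [1,[23,-30,0],0]
    - [1,[23,-30,0],0]
    - [1,[23,-30,0],0]
    - [1,[23,-30,0],0]
    - [1,[23,-30,0],0]
    - [1,[23,-30,0],0]
    - [1,[23,-30,0],0]
    - [1,[23,-30,0],0]
  force: 30

```text
time: 2.5
tool_pos: [375.7, -255.9, 231.6]
tcp_rot: [180.0, -0.0, 4.7]
ft_force: [0.5, -0.2, 0.3]
finger_gap: 85.0
grip_force: 0.0
```

```bash
python3 to.py 418 -197 60 4.7
```

```text
t 2.5 tcp [ 375.72 -255.92  231.61] rot [179.96  -0.04   4.67] deck [-141.2  -291.83  246.48] F [ 0.47 -0.2   0.32] gap 85.0 0.0
target [ 418. -197.   60.] turn -0.00046739428192310584 then shift [ 46.96 -55.26 171.61]
```

Call:
play_rows:
  increments:
    - [1,[23.5,-27.5,5],0]
    - [1,[23.5,-27.5,20],0]
    - [1,[0,0,36],0]
    - [1,[0,0,36],0]
    - [1,[0,0,36],0]
    - [1,[0,0,36],0]
    - [1,[0,0,30],0]
    - [1,[0,0,20],0]
    - [1,[0,0,8],0]
    - [1,[0,0,0],0]

```text
time: 3.33
tool_pos: [415.7, -197.9, 2.3]
tcp_rot: [-179.9, 0.2, 4.7]
ft_force: [-0.6, 0.3, -0.6]
finger_gap: 84.9
grip_force: 0.0
```

```bash
python3 to.py 418 -197 4 4.7
python3 - <<'E'
from h import *
a=[]
for n,u,v in(("scene",262,175),("top",340,234)):
    s=snapshot(n); a.append(cv2.resize(s["color"][v-50:v+50,u-55:u+55,::-1],None,fx=3.6,fy=3.6,interpolation=2))
cv2.imwrite("pics/g1.png",np.hstack(a))
E
```

```text
t 3.33 tcp [ 415.75 -197.86    2.33] rot [-179.86    0.19    4.69] deck [-203.45 -246.86   19.22] F [-0.56  0.27 -0.6 ] gap 84.9 0.0
target [ 418. -197.    4.] turn -0.0002504141791561665 then shift [ 2.31 -0.67 -1.67]
```

View pics/g1.png

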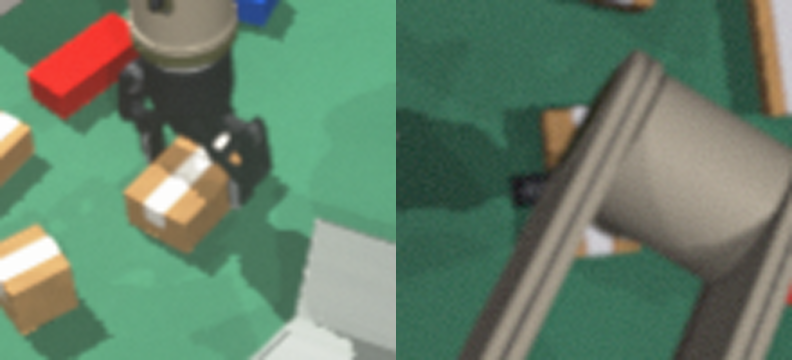

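The fingers straddle the wide carton in both views, so I'll close on it and lift.

Call:
play_rows:
  increments:
    - [1,[2,0,-1.5],0]
    - [-1,[0,0,0],0]
    - [-1,[0,0,0],0]
    - [-1,[0,0,0],0]
    - [-1,[0,0,0],0]
    - [-1,[0,0,0],0]
    - [-1,[0,0,0],0]
    - [-1,[0,0,0],0]
  force: 30

```text
time: 4.1
tool_pos: [421.0, -199.3, 7.8]
tcp_rot: [179.9, -0.2, 4.7]
ft_force: [-2.0, 3.0, 6.9]
finger_gap: 65.3
grip_force: 32.5
```

Call:
play_rows:
  increments:
    - [-1,[0,0,-5],0]
    - [-1,[0,0,-10],0]
    - [-1,[0,0,-20],0]
    - [-1,[0,0,-30],0]
    - [-1,[0,0,-30],0]
    - [-1,[0,0,-30],0]
    - [-1,[0,0,-30],0]
    - [-1,[0,0,-30],0]
    - [-1,[0,0,-15],-0.1]
    - [-1,[0,0,0],-0.094]
    - [-1,[0,0,0],0]

```text
time: 5.02
tool_pos: [420.0, -199.2, 208.2]
tcp_rot: [179.8, -0.1, 16.1]
ft_force: [-0.3, -0.3, -3.1]
finger_gap: 66.0
grip_force: 35.5
```

```bash
python3 to.py d -10 15 50 15.8;python3 - <<'E'
from h import *
a=[]
for n in("scene","top"):
    s=snapshot(n); u,v=proj([418,-197,215],s).astype(int);v=max(v,60);a.append(cv2.resize(s["color"][v-60:v+60,u-60:u+60,::-1],(390,390),interpolation=2))
cv2.imwrite("pics/g2.png",np.hstack(a))
E
```

```text
t 5.02 tcp [ 420.04 -199.21  208.24] rot [179.84  -0.14  16.05] deck [-101.43 -249.33  198.13] F [-0.33 -0.26 -3.11] gap 66.0 35.5
target [493.61  96.32 122.08] turn 0.004421572783963157 then shift [ 151.25 -264.33   86.16]
```

View pics/g2.png

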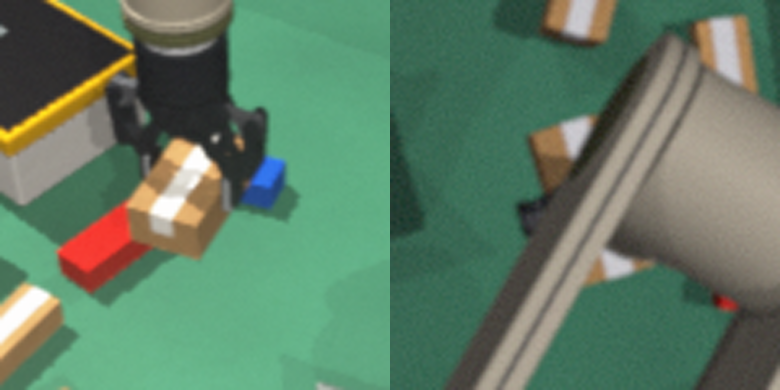

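The wide carton is held level and square in the fingers. Carrying it over the deck.

```bash
python3 to.py d 3 14 63 15.8
```

```text
t 5.12 tcp [ 418.97 -198.54  205.78] rot [-179.99    0.02   15.62] deck [-103.35 -248.39  196.37] F [-0.1   0.16 -4.76] gap 65.4 35.5
target [498.86  96.76 139.73] turn -0.0031848098631521715 then shift [ 157.27 -262.39   66.06]
```

Call:
play_rows:
  increments:
    - [-1,[8,-12,0],0]
    - [-1,[16,-26,0],0]
    - [-1,[20,-34,0],0]
    - [-1,[20,-34,0],0]
    - [-1,[20,-34,0],0]
    - [-1,[20,-34,0],0]
    - [-1,[20,-34,0],0]
    - [-1,[17,-30,0],0]
    - [-1,[10,-16,0],0]
    - [-1,[6,-8,0],0]
    - [-1,[0,0,0],0]

```text
time: 6.03
tool_pos: [498.6, 97.8, 204.7]
tcp_rot: [-180.0, 0.1, 15.8]
ft_force: [-0.3, -0.6, -2.5]
finger_gap: 65.5
grip_force: 35.5
```

```bash
python3 to.py d 3 14 63 15.8
```

```text
t 6.03 tcp [498.62  97.83 204.68] rot [-179.96    0.11   15.83] deck [ 34.19  15.09 119.98] F [-0.28 -0.58 -2.45] gap 65.5 35.5
target [498.86  96.76 139.73] turn 0.0004375235934301891 then shift [-0.06  1.09 64.96]
```

Call:
play_rows:
  increments:
    - [-1,[0,1,10],0]
    - [-1,[0,0,20],0]
    - [-1,[0,0,20],0]
    - [-1,[0,0,10],0]
    - [-1,[0,0,5],0]
    - [-1,[0,0,3],0]
    - [-1,[0,0,0],0]
  force: 20

```text
time: 6.62
tool_pos: [499.3, 94.5, 137.6]
tcp_rot: [180.0, 0.0, 15.7]
ft_force: [0.2, 0.1, -2.9]
finger_gap: 65.6
grip_force: 35.4
```

Call:
play_rows:
  increments:
    - [-1,[-0.5,0,3],0]
    - [-1,[-0.5,0,3],0]
    - [-1,[-0.5,0,3],0]
    - [-1,[0,0,0],0]

```text
time: 6.95
tool_pos: [497.7, 94.8, 128.5]
tcp_rot: [-180.0, 0.0, 15.8]
ft_force: [-0.4, 0.1, -4.0]
finger_gap: 65.5
grip_force: 35.4
```

```bash
python3 to.py d -22 14 8.6 15.8
```

```text
t 6.95 tcp [497.69  94.76 128.46] rot [-180.      0.02   15.81] deck [-3.87 12.39 53.92] F [-0.42  0.14 -4.02] gap 65.5 35.4
target [502.84  97.89  80.  ] turn 8.885100467059814e-05 then shift [ 5.81 -1.61 48.46]
```

Call:
play_rows:
  increments:
    - [-1,[5,0,0],0]
    - [-1,[5,0,0],0]
    - [-1,[5,0,2],0]
    - [-1,[0,0,3],0]
    - [-1,[0,0,3],0]
    - [-1,[0,0,2],0]
    - [-1,[0,0,0],0]

```text
time: 7.53
tool_pos: [511.7, 98.8, 117.8]
tcp_rot: [-180.0, 0.1, 15.8]
ft_force: [-0.6, 1.1, -3.2]
finger_gap: 65.2
grip_force: 35.4
```

Call:
play_rows:
  increments:
    - [-1,[-0.5,0,2],0]
    - [-1,[-0.5,0,2],0]
    - [-1,[0,0,0],0]

```text
time: 7.78
tool_pos: [511.0, 98.5, 114.3]
tcp_rot: [-180.0, 0.0, 15.8]
ft_force: [-0.5, -0.9, -3.6]
finger_gap: 65.5
grip_force: 35.4
```

Call:
play_rows:
  increments:
    - [-1,[-0.5,0,2],0]
    - [-1,[-0.5,0,2],0]
    - [-1,[0,0,0],0]

```text
time: 8.03
tool_pos: [510.0, 98.3, 110.3]
tcp_rot: [-180.0, 0.0, 15.8]
ft_force: [-0.3, 0.5, -4.1]
finger_gap: 65.5
grip_force: 35.4
```

```bash
python3 to.py d -22 14 8.6 15.8
```

```text
t 8.03 tcp [510.03  98.25 110.29] rot [-179.99    0.04   15.8 ] deck [-1.33 12.39 31.82] F [-0.25  0.47 -4.09] gap 65.5 35.4
target [502.84  97.89  80.  ] turn 5.3528937701496915e-05 then shift [-7.01 -1.61 30.29]
```

Call:
play_rows:
  increments:
    - [-1,[-0.5,0,2],0]
    - [-1,[-0.5,0,2],0]
    - [-1,[0,0,0],0]

```text
time: 8.28
tool_pos: [509.5, 98.1, 107.3]
tcp_rot: [180.0, -0.0, 15.8]
ft_force: [-3.7, -0.6, 4.0]
finger_gap: 65.7
grip_force: 36.5
```

Call:
play_rows:
  increments:
    - [-1,[-0.5,0,2],0]
    - [-1,[-0.5,0,2],0]
    - [-1,[0,0,0],0]

```text
time: 8.53
tool_pos: [508.1, 97.7, 103.1]
tcp_rot: [180.0, 0.0, 15.8]
ft_force: [-7.1, -0.9, 5.5]
finger_gap: 65.4
grip_force: 37.1
```

Call:
play_rows:
  increments:
    - [-1,[-0.5,0,2],0]
    - [-1,[-0.5,0,2],0]
    - [-1,[0,0,0],0]

```text
time: 8.78
tool_pos: [507.0, 97.4, 99.0]
tcp_rot: [-180.0, 0.1, 15.8]
ft_force: [-7.2, -1.4, 4.8]
finger_gap: 65.3
grip_force: 37.6
```

Call:
play_rows:
  increments:
    - [-1,[-0.5,0,2],0]
    - [-1,[-0.5,0,2],0]
    - [-1,[0,0,0],0]

```text
time: 9.03
tool_pos: [506.0, 97.1, 94.9]
tcp_rot: [-180.0, 0.1, 15.8]
ft_force: [-6.5, -0.6, 4.4]
finger_gap: 65.4
grip_force: 38.0
```

Call:
play_rows:
  increments:
    - [-1,[-0.6,0,2],0]
    - [-1,[-0.6,0,2],0]
    - [-1,[-0.6,0,2],0]
    - [-1,[0,0,0],0]

```text
time: 9.37
tool_pos: [505.2, 96.7, 90.1]
tcp_rot: [180.0, -0.0, 15.8]
ft_force: [-7.4, -2.0, 10.0]
finger_gap: 65.3
grip_force: 38.3
```

Call:
play_rows:
  increments:
    - [-1,[-0.6,0,2],0]
    - [-1,[-0.6,0,2],0]
    - [-1,[0,0,0],0]

```text
time: 9.62
tool_pos: [505.2, 94.7, 87.1]
tcp_rot: [179.8, -0.1, 15.8]
ft_force: [-5.3, -14.2, 14.0]
finger_gap: 65.6
grip_force: 39.4
```

Call:
play_rows:
  increments:
    - [-1,[-0.6,0,2],0]
    - [-1,[0,0,0],0]

```text
time: 9.78
tool_pos: [505.3, 94.1, 84.9]
tcp_rot: [179.8, -0.2, 15.8]
ft_force: [-1.3, -13.1, 7.5]
finger_gap: 65.6
grip_force: 41.5
```

```bash
python3 to.py
cat > pic.py <<'E'
import sys; from fit import *
name,f=sys.argv[1],float(sys.argv[2]) if len(sys.argv)>2 else 3.4
D=[529.2,90.8,83.]
a=[]
for n in("scene","top"):
    s=snapshot(n);u,v=proj(D,s).astype(int);a.append(cv2.resize(s["color"][v-65:v+55,u-58:u+58,::-1],None,fx=f,fy=f,interpolation=2))
cv2.imwrite(f"pics/{name}.png",np.hstack(a))
E
python3 pic.py w1
```

```text
t 9.78 tcp [505.26  94.11  84.86] rot [179.76  -0.2   15.76] deck [-18.54   9.7   12.24] F [ -1.34 -13.11   7.46] gap 65.6 41.5
```

View pics/w1.png

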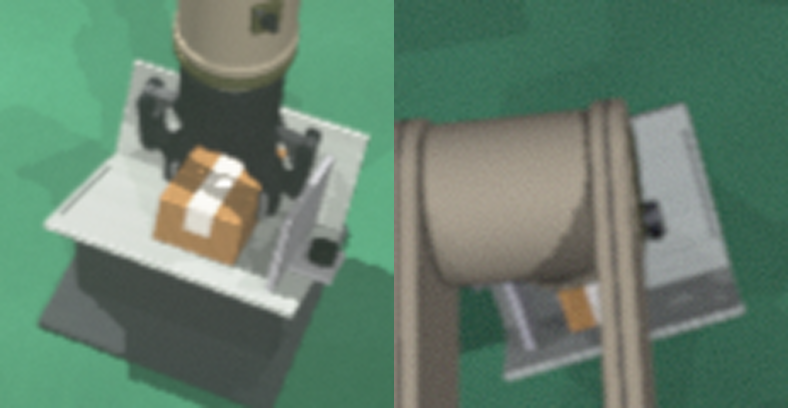

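The carton is tilting toward flat on the deck. The left knuckle is brushing the guide at 13 N, which is under the clamp's 18 N, so I'll move right.

Call:
play_rows:
  increments:
    - [-1,[0,4,0],0]
    - [-1,[0,4,0],0]
    - [-1,[0,3,0],0]
    - [-1,[0,0,0],0]
    - [-1,[0,0,0],0]

```text
time: 10.3
tool_pos: [507.4, 86.2, 84.2]
tcp_rot: [-180.0, -0.2, 15.8]
ft_force: [-2.2, 1.3, 5.7]
finger_gap: 65.4
grip_force: 39.7
```

Call:
play_rows:
  increments:
    - [-1,[-0.6,0,2],0]
    - [-1,[-0.6,0,2],0]
    - [-1,[0,0,0],0]

```text
time: 10.55
tool_pos: [507.5, 86.1, 81.6]
tcp_rot: [180.0, -0.3, 15.8]
ft_force: [-2.0, 2.7, 11.6]
finger_gap: 65.3
grip_force: 41.3
```

```bash
python3 to.py
```

```text
t 10.55 tcp [507.47  86.12  81.56] rot [179.99  -0.33  15.8 ] deck [-20.16   1.41   9.37] F [-2.03  2.71 11.57] gap 65.3 41.3
```

Call:
play_rows:
  increments:
    - [-1,[0,0,2],0]
    - [-1,[0,0,2],0]
    - [-1,[0,0,0],0]

```text
time: 10.8
tool_pos: [507.7, 86.0, 77.7]
tcp_rot: [180.0, -0.3, 15.8]
ft_force: [-2.1, 1.4, 11.8]
finger_gap: 65.4
grip_force: 42.4
```

Call:
play_rows:
  increments:
    - [-1,[0,0,2],0]
    - [-1,[0,0,1],0]
    - [-1,[0,0,0],0]

```text
time: 11.05
tool_pos: [507.8, 86.0, 76.3]
tcp_rot: [180.0, -0.3, 15.8]
ft_force: [-11.8, 1.6, 29.0]
finger_gap: 65.4
grip_force: 44.6
```

```bash
python3 to.py
```

```text
t 11.05 tcp [507.75  86.01  76.32] rot [179.97  -0.34  15.79] deck [-22.46   1.23   4.66] F [-11.76   1.59  29.  ] gap 65.4 44.6
```

Call:
play_rows:
  increments:
    - [-1,[0,0,-3],0]
    - [-1,[-2,0,1],0]
    - [-1,[-2,0,1],0]
    - [-1,[0,0,0],0]

```text
time: 11.38
tool_pos: [507.3, 85.7, 77.5]
tcp_rot: [180.0, -0.8, 15.8]
ft_force: [12.7, 6.3, 12.5]
finger_gap: 65.2
grip_force: 42.7
```

Call:
play_rows:
  increments:
    - [-1,[-2,0,1],0]
    - [-1,[-2,0,1],0]
    - [-1,[0,0,0],0]

```text
time: 11.63
tool_pos: [507.3, 85.6, 77.9]
tcp_rot: [179.9, -1.3, 15.7]
ft_force: [21.8, 11.2, 13.9]
finger_gap: 65.3
grip_force: 42.9
```

```bash
python3 to.py
```

```text
t 11.63 tcp [507.25  85.57  77.92] rot [179.95  -1.3   15.73] deck [-22.22   0.94   6.35] F [21.82 11.2  13.87] gap 65.3 42.9
```

The carton is seated on the backstop. I'll relax, open and lift.

Call:
play_rows:
  increments:
    - [-1,[6,0,0],0]
    - [-1,[0,0,0],0]
    - [0.9,[0,0,0],0]
    - [0.9,[0,0,0],0]
    - [0.9,[0,0,0],0]
    - [0.9,[0,0,0],0]
    - [0.9,[0,0,-5],0]
    - [0.9,[0,0,-15],0]
    - [0.9,[0,0,-25],0]
    - [0.9,[0,0,-35],0]
    - [0.9,[0,0,-35],0]
    - [0.9,[0,0,0],0]

```text
time: 12.63
tool_pos: [506.7, 85.2, 193.9]
tcp_rot: [179.9, -0.6, 15.8]
ft_force: [1.0, 0.1, 0.6]
finger_gap: 81.3
grip_force: 0.0
```

```bash
python3 to.py; python3 pic.py w2
```

```text
t 12.63 tcp [506.73  85.19 193.88] rot [179.89  -0.61  15.81] deck [ 32.84   0.72 108.4 ] F [1.05 0.14 0.62] gap 81.3 0.0
```

View pics/w2.png

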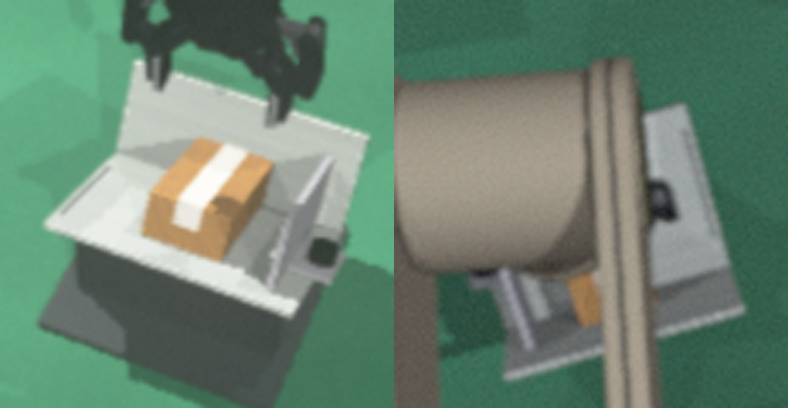

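The wide carton lies flat against the backstop. Now I'll push it to the guide with closed fingers.

```bash
sed -i 's/90.8,83.\]);YAW/90.8,80.]);YAW/' to.py; python3 to.py d -16 -58 10 15.8
```

```text
t 12.73 tcp [504.26  84.98 187.94] rot [179.97  -0.22  15.81] deck [ 29.3    1.19 106.99] F [-0.27  0.11 -0.59] gap 81.1 0.0
target [526.87  29.86  81.11] turn 0.00011285731631938134 then shift [  6.74  59.19 106.84]
```

Call:
play_rows:
  increments:
    - [-1,[1,15,0],0]
    - [-1,[2,25,0],0]
    - [-1,[2,15,0],0]
    - [-1,[2,4,10],0]
    - [-1,[0,0,20],0]
    - [-1,[0,0,25],0]
    - [-1,[0,0,20],0]
    - [-1,[0,0,12],0]
    - [-1,[0,0,8],0]
    - [-1,[0,0,5],0]
    - [-1,[0,0,4],0]
    - [-1,[0,0,0],0]

```text
time: 13.73
tool_pos: [525.9, 30.1, 81.6]
tcp_rot: [-180.0, 0.0, 15.8]
ft_force: [0.1, -0.8, -0.6]
finger_gap: 0.1
grip_force: 0.0
```

```bash
python3 to.py d -16 -58 10 15.8
```

```text
t 13.73 tcp [525.86  30.07  81.6 ] rot [-179.99    0.01   15.81] deck [-16.56 -57.52  10.88] F [ 0.09 -0.78 -0.59] gap 0.1 0.0
target [526.87  29.86  81.11] turn 0.00015010043310548227 then shift [0.91 0.48 0.5 ]
```

Call:
play_rows:
  increments:
    - [-1,[0,-3,0],0]
    - [-1,[0,-3,0],0]
    - [-1,[0,-3,0],0]
    - [-1,[0,-3,0],0]
    - [-1,[0,-3,0],0]
    - [-1,[0,0,0],0]

```text
time: 14.23
tool_pos: [522.5, 44.7, 82.6]
tcp_rot: [180.0, -0.1, 15.8]
ft_force: [0.8, -0.8, 1.8]
finger_gap: -0.0
grip_force: 0.6
```

Call:
play_rows:
  increments:
    - [-1,[0,-3,0],0]
    - [-1,[0,-3,0],0]
    - [-1,[0,-3,0],0]
    - [-1,[0,-3,0],0]
    - [-1,[0,0,0],0]

```text
time: 14.65
tool_pos: [519.0, 56.1, 82.3]
tcp_rot: [180.0, -0.1, 15.8]
ft_force: [2.8, -1.5, 1.6]
finger_gap: 0.1
grip_force: 1.2
```

```bash
python3 to.py
```

```text
t 14.65 tcp [519.    56.05  82.33] rot [179.97  -0.07  15.8 ] deck [-15.8  -30.66  11.28] F [ 2.8  -1.5   1.61] gap 0.1 1.2
```

Call:
play_rows:
  increments:
    - [-1,[0,-3,0],0]
    - [-1,[0,-3,0],0]
    - [-1,[0,-3,0],0]
    - [-1,[0,-2,0],0]
    - [-1,[0,0,0],0]

```text
time: 15.07
tool_pos: [515.8, 66.6, 82.1]
tcp_rot: [180.0, -0.0, 15.8]
ft_force: [2.3, -2.5, 2.1]
finger_gap: 0.2
grip_force: 1.5
```

Call:
play_rows:
  increments:
    - [-1,[0,-2,0],0]
    - [-1,[0,-2,0],0]
    - [-1,[0,0,0],0]

```text
time: 15.32
tool_pos: [514.6, 70.4, 82.0]
tcp_rot: [180.0, -0.0, 15.8]
ft_force: [2.2, -3.0, 1.4]
finger_gap: -0.2
grip_force: 1.7
```

Call:
play_rows:
  increments:
    - [-1,[0,-1,0],0]
    - [-1,[0,-1,0],0]
    - [-1,[0,0,0],0]

```text
time: 15.57
tool_pos: [514.1, 72.1, 82.0]
tcp_rot: [180.0, -0.0, 15.8]
ft_force: [3.4, -4.0, 3.5]
finger_gap: -0.1
grip_force: 2.1
```

Call:
play_rows:
  increments:
    - [-1,[0,-1,0],0]
    - [-1,[0,-1,0],0]
    - [-1,[0,0,0],0]

```text
time: 15.82
tool_pos: [513.5, 74.1, 81.9]
tcp_rot: [180.0, -0.0, 15.8]
ft_force: [4.1, -3.3, 2.4]
finger_gap: -0.1
grip_force: 2.1
```

```bash
python3 to.py
```

```text
t 15.82 tcp [513.51  74.08  81.91] rot [179.99  -0.02  15.8 ] deck [-16.33 -11.81  11.1 ] F [ 4.13 -3.33  2.39] gap -0.1 2.1
```

Call:
play_rows:
  increments:
    - [-1,[0,-1,0],0]
    - [-1,[0,-1,0],0]
    - [-1,[0,0,0],0]

```text
time: 16.07
tool_pos: [512.9, 76.0, 81.9]
tcp_rot: [180.0, -0.0, 15.8]
ft_force: [2.4, -3.1, 3.4]
finger_gap: 0.0
grip_force: 2.1
```

Call:
play_rows:
  increments:
    - [-1,[0,-1,0],0]
    - [-1,[0,-1,0],0]
    - [-1,[0,0,0],0]

```text
time: 16.32
tool_pos: [512.4, 78.0, 81.9]
tcp_rot: [180.0, -0.0, 15.8]
ft_force: [3.4, -3.0, 2.6]
finger_gap: 0.2
grip_force: 2.0
```

Call:
play_rows:
  increments:
    - [-1,[0,-1,0],0]
    - [-1,[0,-1,0],0]
    - [-1,[0,0,0],0]

```text
time: 16.57
tool_pos: [511.9, 79.7, 81.8]
tcp_rot: [180.0, -0.0, 15.8]
ft_force: [3.2, -4.8, 2.0]
finger_gap: -0.1
grip_force: 2.6
```

Call:
play_rows:
  increments:
    - [-1,[0,-1,0],0]
    - [-1,[0,-1,0],0]
    - [-1,[0,0,0],0]

```text
time: 16.82
tool_pos: [511.9, 79.8, 82.0]
tcp_rot: [179.8, -0.0, 15.8]
ft_force: [6.2, -13.7, 1.9]
finger_gap: 0.1
grip_force: 7.4
```

Call:
play_rows:
  increments:
    - [-1,[0,-1,0],0]
    - [-1,[0,0,0],0]

```text
time: 16.98
tool_pos: [511.8, 79.9, 82.0]
tcp_rot: [179.7, -0.0, 15.8]
ft_force: [7.3, -17.6, 1.1]
finger_gap: -0.2
grip_force: 9.6
```

```bash
python3 to.py; python3 pic.py w3
```

```text
t 16.98 tcp [511.81  79.93  82.01] rot [179.72  -0.02  15.76] deck [-16.32  -5.73  11.21] F [  7.34 -17.63   1.09] gap -0.2 9.6
```

View pics/w3.png

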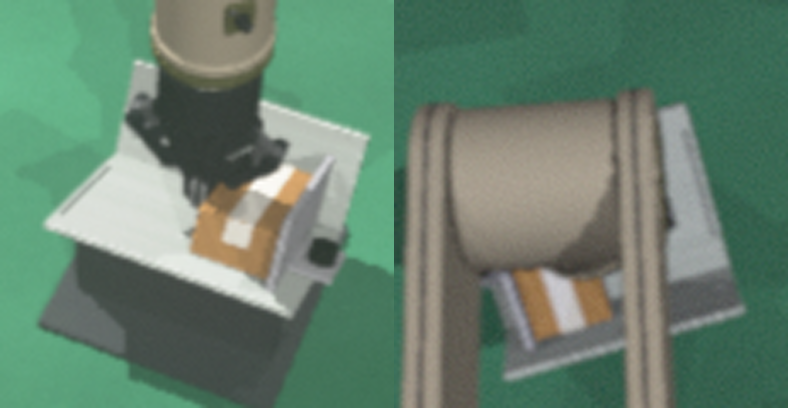

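The wide carton is against the guide. I'll back off and push its uphill end lightly to confirm the backstop contact.

Call:
play_rows:
  increments:
    - [-1,[0,6,0],0]
    - [-1,[0,8,0],0]
    - [-1,[0,4,-20],0]
    - [-1,[0,0,-40],0]
    - [-1,[0,0,-40],0]
    - [-1,[0,0,0],0]

```text
time: 17.58
tool_pos: [519.5, 65.9, 190.1]
tcp_rot: [179.9, -0.6, 15.8]
ft_force: [2.1, -0.3, 0.9]
finger_gap: 0.1
grip_force: 0.0
```

```bash
python3 to.py d 70 25 12 15.8
```

```text
t 17.58 tcp [519.49  65.88 190.08] rot [179.91  -0.6   15.82] deck [ 38.62 -21.34 104.34] F [ 2.09 -0.26  0.92] gap 0.1 0.0
target [575.97 130.02 124.09] turn 0.00036319377799998165 then shift [ 71.81 -46.34  65.99]
```

Call:
play_rows:
  increments:
    - [-1,[20,0,0],0]
    - [-1,[25,-16,0],0]
    - [-1,[17,-20,0],0]
    - [-1,[8,-10,0],0]
    - [-1,[0,0,0],0]
    - [-1,[0,0,10],0]
    - [-1,[0,0,20],0]
    - [-1,[0,0,15],0]
    - [-1,[0,0,8],0]
    - [-1,[0,0,3],0]
    - [-1,[0,0,0],0]

```text
time: 18.5
tool_pos: [569.5, 128.1, 124.5]
tcp_rot: [-180.0, 0.1, 15.8]
ft_force: [-0.5, -0.0, -0.1]
finger_gap: -0.2
grip_force: 0.0
```

```bash
python3 to.py d 70 25 12 15.8
```

```text
t 18.5 tcp [569.54 128.11 124.55] rot [-179.98    0.13   15.77] deck [64.33 24.92 15.62] F [-0.48 -0.01 -0.14] gap -0.2 0.0
target [575.97 130.02 124.09] turn -0.000536564040913845 then shift [ 6.71 -0.08  0.46]
```

Call:
play_rows:
  increments:
    - [-1,[-1.8,0,1],0]
    - [-1,[-1.8,0,1],0]
    - [-1,[0,0,0],0]

```text
time: 18.75
tool_pos: [567.3, 127.8, 124.6]
tcp_rot: [180.0, -0.1, 15.8]
ft_force: [-0.4, -0.6, -1.0]
finger_gap: 0.1
grip_force: 0.0
```

Call:
play_rows:
  increments:
    - [-1,[-1.8,0,1],0]
    - [-1,[-1.8,0,1],0]
    - [-1,[0,0,0],0]

```text
time: 19.0
tool_pos: [563.4, 126.8, 121.8]
tcp_rot: [180.0, 0.0, 15.8]
ft_force: [0.5, -0.5, 0.4]
finger_gap: 0.0
grip_force: 0.0
```

```bash
python3 to.py
```

```text
t 19.0 tcp [563.38 126.85 121.81] rot [180.     0.    15.81] deck [57.52 25.38 16.21] F [ 0.54 -0.51  0.38] gap 0.0 0.0
```

Call:
play_rows:
  increments:
    - [-1,[-1.8,0,1],0]
    - [-1,[-1.8,0,1],0]
    - [-1,[0,0,0],0]

```text
time: 19.25
tool_pos: [562.4, 126.5, 121.5]
tcp_rot: [180.0, -0.3, 15.8]
ft_force: [6.9, 1.9, 0.9]
finger_gap: 0.0
grip_force: 3.6
```

Call:
play_rows:
  increments:
    - [-1,[-1.8,0,1],0]
    - [-1,[0,0,0],0]

```text
time: 19.42
tool_pos: [562.3, 126.4, 121.6]
tcp_rot: [180.0, -0.6, 15.8]
ft_force: [10.0, 3.2, 2.8]
finger_gap: 0.2
grip_force: 5.8
```

```bash
python3 to.py
```

```text
t 19.42 tcp [562.3  126.38 121.62] rot [179.97  -0.56  15.8 ] deck [56.41 25.23 16.61] F [10.02  3.16  2.76] gap 0.2 5.8
```

The wide carton is seated on both sides. Now the narrow carton.

Call:
play_rows:
  increments:
    - [-1,[6,0,-5],0]
    - [-1,[6,0,-20],0]
    - [-1,[0,0,-35],0]
    - [0,[0,0,-35],0]
    - [1,[0,20,0],0]
    - [1,[0,40,0],0.05]
    - [1,[0,40,0],0.05]
    - [1,[0,40,0],0.062]
    - [1,[0,40,0],0]
    - [1,[0,40,0],0]
    - [1,[0,40,0],0]
    - [1,[0,40,0],0]

```text
time: 20.42
tool_pos: [620.2, -168.3, 213.6]
tcp_rot: [-180.0, 0.0, 6.5]
ft_force: [1.3, 0.1, 0.5]
finger_gap: 85.3
grip_force: 0.0
```

```bash
python3 to.py 527.5 -363.8 60 6.5
```

```text
t 20.42 tcp [ 620.16 -168.3   213.65] rot [-179.98    0.04    6.52] deck [  78.97 -274.07  109.15] F [1.27 0.06 0.53] gap 85.3 0.0
target [ 527.5 -363.8   60. ] turn 0.000403471314217807 then shift [-114.19  183.76  153.65]
```

Call:
play_rows:
  increments:
    - [1,[-19,31,0],0]
    - [1,[-19,31,0],0]
    - [1,[-19,31,0],0]
    - [1,[-19,31,0],0]
    - [1,[-19,31,0],0]
    - [1,[-19,29,0],0]
    - [1,[0,0,10],0]
    - [1,[0,0,30],0]
    - [1,[0,0,38],0]
    - [1,[0,0,38],0]
    - [1,[0,0,30],0]
    - [1,[0,0,0],0]

```text
time: 21.42
tool_pos: [523.4, -358.2, 59.0]
tcp_rot: [-179.4, 0.6, 6.5]
ft_force: [-1.3, 1.8, -1.5]
finger_gap: 85.3
grip_force: 0.0
```

```bash
python3 to.py 527.5 -363.8 4 6.5
python3 - <<'E'
from fit import *
x,y,d=527.5,-363.8,(110,46,32)
s=snapshot("scene")
ref=proj([x,y,30],s)
for q in("narrow_center",):
    print([np.round(W(e["xyz"],s),1) for e in pinpoint(q,s)])
    for e in regions_of(q,s):
        m=e["mask"]
        if np.hypot(*(np.argwhere(m).mean(0)[::-1]-ref))<15: print(fitbox([s],[m],x,y,.11,np.array(d)))
E
```

```text
t 21.42 tcp [ 523.37 -358.2    59.  ] rot [-179.44    0.55    6.52] deck [-122.28 -430.45   42.87] F [-1.27  1.81 -1.52] gap 85.3 0.0
target [ 527.5 -363.8    4. ] turn 0.0002640595715526217 then shift [ 3.47  6.03 55.  ]
[array([ 208.7, -347.1,   15.9]), array([ 372.4, -372.9,   18.6]), array([508.8, 161.8,  78.3]), array([ 526.4, -364.9,   19. ])]
(np.float64(527.8843059998077), np.float64(-362.8957574914831), np.float64(0.105356107759228), np.float64(0.14590032154340837))
```

Call:
play_rows:
  increments:
    - [1,[0,0,0],0]
    - [1,[0,0,10],0]
    - [1,[0,0,20],0]
    - [1,[0,0,15],0]
    - [1,[0,0,8],0]
    - [1,[0,0,0],0]
    - [1,[0,0,0],0]

```text
time: 22.15
tool_pos: [527.7, -361.8, 14.3]
tcp_rot: [-179.9, 0.1, 6.5]
ft_force: [1.0, 0.1, 0.1]
finger_gap: 85.3
grip_force: 0.0
```

```bash
python3 to.py 527.5 -363.8 4 6.5
```

```text
t 22.15 tcp [ 527.75 -361.84   14.33] rot [-179.95    0.05    6.52] deck [-140.87 -435.15    2.12] F [1.05 0.15 0.13] gap 85.3 0.0
target [ 527.5 -363.8    4. ] turn 0.0003994678720555811 then shift [-0.47  1.92 10.33]
```

Call:
play_rows:
  increments:
    - [1,[0,1,5],0]
    - [1,[0,1,4],0]
    - [1,[0,0,0],0]
    - [-1,[0,0,0],0]
    - [-1,[0,0,0],0]
    - [-1,[0,0,0],0]
    - [-1,[0,0,0],0]
    - [-1,[0,0,0],0]
    - [-1,[0,0,0],0]
    - [-1,[0,0,0],0]
    - [-1,[0,0,0],0]

```text
time: 23.07
tool_pos: [528.6, -364.3, 6.2]
tcp_rot: [180.0, -0.0, 6.5]
ft_force: [-0.1, 1.0, 4.3]
finger_gap: 45.8
grip_force: 21.9
```

```bash
python3 to.py 527.5 -363.8 4 6.5
```

```text
t 23.07 tcp [ 528.6  -364.28    6.23] rot [179.98  -0.03   6.52] deck [-144.62 -437.72   -5.06] F [-0.1   1.04  4.28] gap 45.8 21.9
target [ 527.5 -363.8    4. ] turn 0.00034369983586346464 then shift [-1.04 -0.6   2.23]
```

Call:
play_rows:
  increments:
    - [-1,[0,0,-5],0]
    - [-1,[0,0,-15],0]
    - [-1,[0,0,-30],0]
    - [-1,[0,0,-36],0]
    - [-1,[0,0,-36],0]
    - [-1,[0,0,-36],0]
    - [-1,[0,0,-30],0]
    - [-1,[0,0,-20],-0.08]
    - [-1,[0,0,-5],-0.082]
    - [-1,[0,0,0],0]
    - [-1,[0,0,0],0]

```text
time: 23.98
tool_pos: [528.3, -364.1, 219.6]
tcp_rot: [180.0, -0.0, 15.7]
ft_force: [-0.5, 1.3, -3.4]
finger_gap: 45.7
grip_force: 21.3
```

```bash
python3 to.py d 0 24 80 15.8
```

```text
t 23.98 tcp [ 528.33 -364.13  219.6 ] rot [179.96  -0.03  15.66] deck [ -42.51 -437.5   182.3 ] F [-0.51  1.28 -3.37] gap 45.7 21.3
target [485.76 103.45 150.21] turn -0.0024117848223514926 then shift [  86.36 -461.5    69.39]
```

Call:
play_rows:
  increments:
    - [-1,[2,-12,0],0]
    - [-1,[5,-25,0],0]
    - [-1,[7,-38,0],0]
    - [-1,[7,-38,0],0]
    - [-1,[7,-38,0],0]
    - [-1,[7,-38,0],0]
    - [-1,[7,-38,0],0]
    - [-1,[7,-38,0],0]
    - [-1,[7,-38,0],0]
    - [-1,[7,-38,0],0]
    - [-1,[7,-38,0],0]
    - [-1,[7,-38,0],0]

```text
time: 24.98
tool_pos: [486.8, 60.3, 217.2]
tcp_rot: [-179.9, 0.1, 15.7]
ft_force: [0.8, -0.2, -1.7]
finger_gap: 46.2
grip_force: 21.4
```

Call:
play_rows:
  increments:
    - [-1,[5,-25,0],0]
    - [-1,[3,-12,0],0]
    - [-1,[0,0,0],0]
    - [-1,[0,0,0],0]
    - [-1,[0,0,0],0]

```text
time: 25.4
tool_pos: [485.7, 95.4, 217.8]
tcp_rot: [180.0, 0.1, 15.8]
ft_force: [0.2, -0.6, -1.7]
finger_gap: 45.5
grip_force: 21.4
```

```bash
python3 to.py d 0 24 80 15.8
```

```text
t 25.4 tcp [485.75  95.42 217.85] rot [179.99   0.1   15.76] deck [ 30.5   16.28 140.41] F [ 0.21 -0.61 -1.67] gap 45.5 21.4
target [485.76 103.45 150.21] turn -0.0007526827064281427 then shift [ 2.2  -7.72 67.64]
```

Call:
play_rows:
  increments:
    - [-1,[1,-4,10],0]
    - [-1,[1,-3.5,20],0]
    - [-1,[0,0,20],0]
    - [-1,[0,0,10],0]
    - [-1,[0,0,6],0]
    - [-1,[0,0,0],0]
    - [-1,[0,0,0],0]

```text
time: 25.98
tool_pos: [486.5, 103.3, 153.0]
tcp_rot: [180.0, 0.0, 15.8]
ft_force: [0.2, -0.0, -1.3]
finger_gap: 45.7
grip_force: 21.4
```

Call:
play_rows:
  increments:
    - [-1,[-0.5,0,2],0]
    - [-1,[-0.5,0,2],0]
    - [-1,[0,0,0],0]

```text
time: 26.23
tool_pos: [485.7, 103.3, 149.2]
tcp_rot: [180.0, -0.1, 15.8]
ft_force: [0.8, 0.5, -2.4]
finger_gap: 45.5
grip_force: 21.4
```

Call:
play_rows:
  increments:
    - [-1,[-0.5,0,2],0]
    - [-1,[-0.5,0,2],0]
    - [-1,[0,0,0],0]

```text
time: 26.48
tool_pos: [484.1, 103.1, 144.4]
tcp_rot: [-180.0, 0.0, 15.8]
ft_force: [-0.9, -0.2, -2.3]
finger_gap: 45.9
grip_force: 21.4
```

```bash
python3 to.py d -25 24 49 15.8
```

```text
t 26.48 tcp [484.14 103.07 144.39] rot [-179.99    0.03   15.8 ] deck [-4.25 24.07 75.69] F [-0.93 -0.16 -2.26] gap 45.9 21.4
target [478.95 101.52 111.02] turn 6.4945896832036e-05 then shift [-5.41  0.07 33.37]
```

Call:
play_rows:
  increments:
    - [-1,[-0.4,0,2],0]
    - [-1,[-0.4,0,2],0]
    - [-1,[-0.4,0,2],0]
    - [-1,[0,0,0],0]

```text
time: 26.82
tool_pos: [482.9, 102.7, 138.1]
tcp_rot: [-180.0, 0.1, 15.8]
ft_force: [0.0, 0.6, -1.8]
finger_gap: 45.6
grip_force: 21.4
```

Call:
play_rows:
  increments:
    - [-1,[-0.4,0,2],0]
    - [-1,[-0.4,0,2],0]
    - [-1,[-0.4,0,2],0]
    - [-1,[0,0,0],0]

```text
time: 27.15
tool_pos: [481.9, 102.4, 132.7]
tcp_rot: [-180.0, 0.0, 15.8]
ft_force: [-4.2, 0.3, 2.9]
finger_gap: 45.9
grip_force: 22.3
```

Call:
play_rows:
  increments:
    - [-1,[-0.4,0,2],0]
    - [-1,[-0.4,0,2],0]
    - [-1,[-0.4,0,2],0]
    - [-1,[0,0,0],0]

```text
time: 27.48
tool_pos: [480.7, 102.0, 126.6]
tcp_rot: [-180.0, 0.0, 15.8]
ft_force: [-4.2, -1.3, 2.2]
finger_gap: 45.5
grip_force: 22.7
```

Call:
play_rows:
  increments:
    - [-1,[-0.4,0,2],0]
    - [-1,[-0.4,0,2],0]
    - [-1,[0,0,0],0]

```text
time: 27.73
tool_pos: [480.2, 101.9, 122.6]
tcp_rot: [180.0, -0.0, 15.8]
ft_force: [-3.8, -0.7, 2.5]
finger_gap: 46.0
grip_force: 23.0
```

```bash
python3 to.py d -25 24 49 15.8
```

```text
t 27.73 tcp [480.21 101.89 122.63] rot [180.   -0.   15.8] deck [-18.28  24.01  58.56] F [-3.83 -0.7   2.47] gap 46.0 23.0
target [478.95 101.52 111.02] turn 6.648391428942801e-05 then shift [-1.31  0.01 11.61]
```

Call:
play_rows:
  increments:
    - [-1,[-0.4,0,2],0]
    - [-1,[-0.4,0,2],0]
    - [-1,[-0.4,0,2],0]
    - [-1,[0,0,0],0]

```text
time: 28.07
tool_pos: [479.5, 101.7, 116.7]
tcp_rot: [180.0, -0.1, 15.8]
ft_force: [0.2, 0.4, 0.5]
finger_gap: 45.5
grip_force: 23.3
```

Call:
play_rows:
  increments:
    - [-1,[-0.4,0,2],0]
    - [-1,[-0.4,0,2],0]
    - [-1,[0,0,0],0]

```text
time: 28.32
tool_pos: [479.8, 101.7, 114.5]
tcp_rot: [180.0, -0.2, 15.8]
ft_force: [-2.2, -0.7, 9.6]
finger_gap: 45.6
grip_force: 24.8
```

Call:
play_rows:
  increments:
    - [-1,[-0.4,0,2],0]
    - [-1,[0,0,0],0]

```text
time: 28.48
tool_pos: [480.1, 101.7, 113.1]
tcp_rot: [180.0, -0.3, 15.8]
ft_force: [-1.9, 0.9, 12.3]
finger_gap: 45.3
grip_force: 25.3
```

Call:
play_rows:
  increments:
    - [-1,[-0.4,0,2],0]
    - [-1,[0,0,0],0]

```text
time: 28.65
tool_pos: [480.2, 101.6, 111.6]
tcp_rot: [180.0, -0.4, 15.8]
ft_force: [-0.2, 1.3, 14.3]
finger_gap: 45.4
grip_force: 25.9
```

```bash
python3 to.py d -25 24 49 15.8
```

```text
t 28.65 tcp [480.24 101.64 111.61] rot [179.96  -0.36  15.8 ] deck [-23.6   23.76  48.91] F [-0.21  1.3  14.26] gap 45.4 25.9
target [478.95 101.52 111.02] turn 1.42850020750096e-05 then shift [-1.27 -0.24  0.59]
```

Call:
play_rows:
  increments:
    - [-1,[0.4,0,2],0]
    - [-1,[0,0,0],0]

```text
time: 28.82
tool_pos: [480.5, 101.7, 109.4]
tcp_rot: [180.0, -0.3, 15.8]
ft_force: [0.3, 0.6, 13.2]
finger_gap: 45.5
grip_force: 26.3
```

Call:
play_rows:
  increments:
    - [-1,[0.4,0,2],0]
    - [-1,[0,0,0],0]

```text
time: 28.98
tool_pos: [480.8, 101.7, 107.3]
tcp_rot: [180.0, -0.3, 15.8]
ft_force: [0.2, -0.5, 13.2]
finger_gap: 45.8
grip_force: 26.5
```

```bash
python3 to.py; python3 pic.py n1
```

```text
t 28.98 tcp [480.77 101.7  107.25] rot [179.96  -0.32  15.79] deck [-25.23  23.68  44.84] F [ 0.16 -0.48 13.23] gap 45.8 26.5
```

View pics/n1.png

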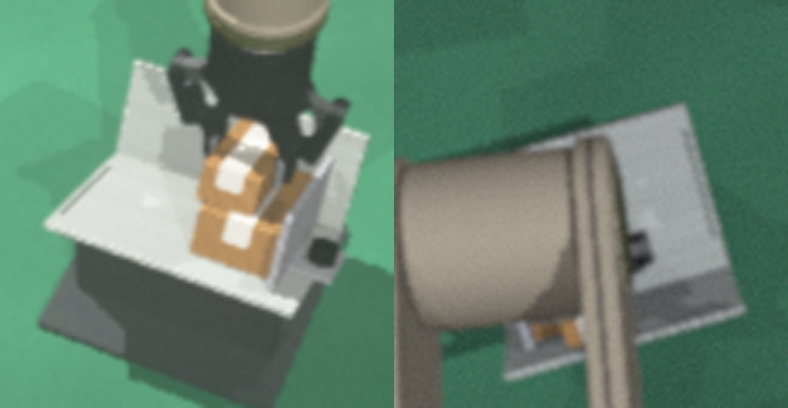

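Call:
play_rows:
  increments:
    - [-1,[0.2,0,1.5],0]
    - [-1,[0,0,0],0]

```text
time: 29.25
tool_pos: [480.8, 101.7, 106.8]
tcp_rot: [180.0, -0.3, 15.8]
ft_force: [-6.8, -0.4, 24.3]
finger_gap: 45.5
grip_force: 28.2
```

Call:
play_rows:
  increments:
    - [-1,[0.2,0,1.5],0]
    - [-1,[0,0,0],0]

```text
time: 29.42
tool_pos: [481.1, 101.8, 106.3]
tcp_rot: [180.0, -0.3, 15.8]
ft_force: [-11.3, -1.2, 33.6]
finger_gap: 45.6
grip_force: 29.7
```

```bash
python3 to.py
```

```text
t 29.42 tcp [481.14 101.8  106.27] rot [179.95  -0.3   15.8 ] deck [-25.36  23.67  43.79] F [-11.29  -1.21  33.63] gap 45.6 29.7
```

Call:
play_rows:
  increments:
    - [-1,[0,0,-5],0]
    - [-1,[-2,0,1],0]
    - [-1,[-2,0,1],0]
    - [-1,[0,0,0],0]

```text
time: 29.75
tool_pos: [480.0, 101.4, 108.6]
tcp_rot: [180.0, -0.7, 15.8]
ft_force: [11.6, 3.3, 10.9]
finger_gap: 46.0
grip_force: 27.3
```

Call:
play_rows:
  increments:
    - [-1,[-1,0,0.5],0]
    - [-1,[0,0,0],0]

```text
time: 29.92
tool_pos: [480.0, 101.4, 108.7]
tcp_rot: [179.9, -0.8, 15.8]
ft_force: [14.4, 5.5, 12.6]
finger_gap: 46.0
grip_force: 27.3
```

```bash
python3 to.py
```

```text
t 29.92 tcp [479.96 101.4  108.68] rot [179.95  -0.82  15.77] deck [-25.3  23.6  46.5] F [14.43  5.5  12.58] gap 46.0 27.3
```

Call:
play_rows:
  increments:
    - [-1,[4,0,0],0]
    - [-1,[0,0,0],0]
    - [0.3,[0,0,0],0]
    - [0.3,[0,0,0],0]
    - [0.3,[0,0,0],0]
    - [0.3,[0,0,0],0]
    - [0.3,[0,0,-5],0]
    - [0.3,[0,0,-15],0]
    - [0.3,[0,0,-25],0]
    - [0.3,[0,0,-25],0]
    - [0.3,[0,0,-15],0]
    - [0.3,[0,0,0],0]

```text
time: 30.92
tool_pos: [479.9, 101.4, 193.8]
tcp_rot: [179.9, -0.4, 15.8]
ft_force: [-0.0, 0.5, 1.2]
finger_gap: 55.6
grip_force: 0.0
```

```bash
python3 to.py d -25 -32 50 15.8; python3 pic.py n2
```

```text
t 30.92 tcp [479.89 101.4  193.8 ] rot [179.93  -0.36  15.8 ] deck [ 15.45  23.62 121.24] F [-0.    0.48  1.25] gap 55.6 0.0
target [493.74  47.51 111.89] turn 7.56411749649466e-05 then shift [-1.35 55.62 81.91]
```

View pics/n2.png

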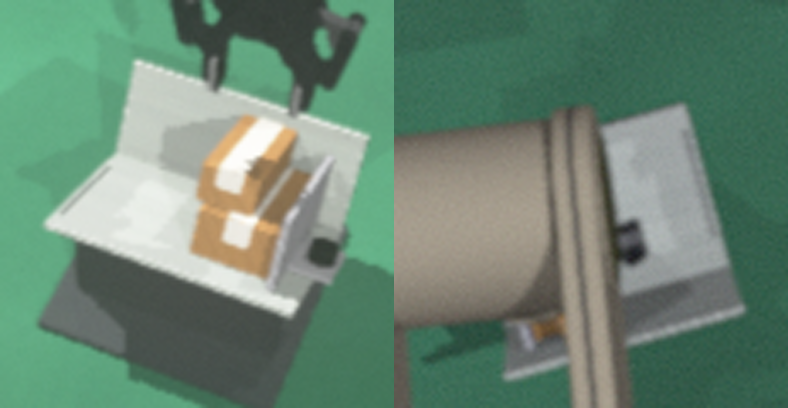

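Both cartons are stacked flat, with the narrow one about 25 mm short of the guide. I'll push it over with closed fingers.

```bash
python3 to.py d -20 -22 50 15.8
```

```text
t 31.02 tcp [478.02 101.18 189.76] rot [179.99  -0.07  15.8 ] deck [ 11.88  23.92 118.58] F [ 0.21  1.26 -1.12] gap 55.6 0.0
target [495.24  58.33 114.29] turn -1.6881154705661316e-05 then shift [ 4.9  45.92 75.47]
```

Call:
play_rows:
  increments:
    - [-1,[1,12,0],0]
    - [-1,[2,22,0],0]
    - [-1,[2,12,0],0]
    - [-1,[0,0,0],0]
    - [-1,[0,0,12],0]
    - [-1,[0,0,22],0]
    - [-1,[0,0,20],0]
    - [-1,[0,0,12],0]
    - [-1,[0,0,6],0]
    - [-1,[0,0,2],0]
    - [-1,[0,0,0],0]
    - [-1,[0,0,0],0]

```text
time: 32.02
tool_pos: [495.7, 58.4, 116.2]
tcp_rot: [180.0, -0.1, 15.8]
ft_force: [-0.2, -1.1, 0.6]
finger_gap: 0.0
grip_force: 0.0
```

```bash
python3 to.py d -20 0 50 15.8
```

```text
t 32.02 tcp [495.69  58.44 116.2 ] rot [179.98  -0.07  15.81] deck [-18.67 -22.02  51.45] F [-0.18 -1.07  0.59] gap 0.0 0.0
target [489.25  79.49 114.29] turn 0.0002484242604148257 then shift [ -0.47 -22.02   1.91]
```

Expected contact is at y≈-11 and seating at y≈14.

Call:
play_rows:
  increments:
    - [-1,[0,-3,0],0]
    - [-1,[0,-3,0],0]
    - [-1,[0,-3,0],0]
    - [-1,[0,-3,0],0]
    - [-1,[0,-3,0],0]
    - [-1,[0,0,0],0]

```text
time: 32.52
tool_pos: [491.5, 73.1, 116.0]
tcp_rot: [180.0, -0.1, 15.8]
ft_force: [0.5, -1.3, 1.0]
finger_gap: 0.0
grip_force: 0.7
```

Call:
play_rows:
  increments:
    - [-1,[0,-3,0],0]
    - [-1,[0,-3,0],0]
    - [-1,[0,-3,0],0]
    - [-1,[0,-3,0],0]
    - [-1,[0,0,0],0]

```text
time: 32.93
tool_pos: [487.4, 84.9, 115.2]
tcp_rot: [-180.0, 0.0, 15.8]
ft_force: [0.4, -0.2, 1.0]
finger_gap: 0.0
grip_force: 0.5
```

```bash
python3 to.py
```

```text
t 32.93 tcp [487.41  84.88 115.17] rot [-179.97    0.02   15.82] deck [-19.84   5.68  50.92] F [ 0.44 -0.22  1.05] gap 0.0 0.5
```

Call:
play_rows:
  increments:
    - [-1,[0,-2,0],0]
    - [-1,[0,-2,0],0]
    - [-1,[0,-1,0],0]
    - [-1,[0,0,0],0]

```text
time: 33.27
tool_pos: [486.1, 89.4, 115.1]
tcp_rot: [-180.0, 0.0, 15.8]
ft_force: [0.9, -1.3, 1.0]
finger_gap: -0.0
grip_force: 0.7
```

Call:
play_rows:
  increments:
    - [-1,[0,-1,0],0]
    - [-1,[0,-1,0],0]
    - [-1,[0,0,0],0]

```text
time: 33.52
tool_pos: [485.6, 91.1, 115.2]
tcp_rot: [-180.0, 0.0, 15.8]
ft_force: [1.6, -1.4, 0.7]
finger_gap: 0.4
grip_force: 0.9
```

Call:
play_rows:
  increments:
    - [-1,[0,-1,0],0]
    - [-1,[0,-1,0],0]
    - [-1,[0,0,0],0]

```text
time: 33.77
tool_pos: [484.5, 93.0, 114.8]
tcp_rot: [-180.0, 0.1, 15.8]
ft_force: [-0.0, -1.4, -0.6]
finger_gap: 0.3
grip_force: 0.9
```

```bash
python3 to.py
```

```text
t 33.77 tcp [484.48  93.03 114.76] rot [-179.97    0.09   15.8 ] deck [-20.56  14.32  50.85] F [-0.02 -1.37 -0.57] gap 0.3 0.9
```

Call:
play_rows:
  increments:
    - [-1,[0,-1,0],0]
    - [-1,[0,-1,0],0]
    - [-1,[0,0,0],0]

```text
time: 34.02
tool_pos: [484.3, 93.3, 114.8]
tcp_rot: [179.9, 0.1, 15.8]
ft_force: [0.0, -11.1, -0.6]
finger_gap: -0.3
grip_force: 5.1
```

Call:
play_rows:
  increments:
    - [-1,[0,-1,0],0]
    - [-1,[0,0,0],0]

```text
time: 34.18
tool_pos: [484.3, 93.4, 115.0]
tcp_rot: [179.8, 0.1, 15.8]
ft_force: [1.2, -14.5, 0.2]
finger_gap: 0.1
grip_force: 7.2
```

```bash
python3 to.py
```

```text
t 34.18 tcp [484.26  93.4  114.96] rot [179.77   0.11  15.76] deck [-20.57  14.73  51.07] F [  1.24 -14.5    0.19] gap 0.1 7.2
```

Narrow carton is against the guide. Now the light downhill push on its uphill end.

Call:
play_rows:
  increments:
    - [-1,[0,6,0],0]
    - [-1,[0,8,0],0]
    - [-1,[0,4,-20],0]
    - [-1,[0,0,-30],0]
    - [-1,[0,0,-25],0]
    - [-1,[0,0,-5],0]
    - [-1,[0,0,0],0]
    - [-1,[0,0,0],0]

```text
time: 34.85
tool_pos: [489.3, 78.5, 194.9]
tcp_rot: [-180.0, -0.0, 15.8]
ft_force: [0.4, 0.4, -1.2]
finger_gap: 0.0
grip_force: 0.0
```

```bash
python3 to.py d 56 41 52 15.8
```

```text
t 34.85 tcp [489.34  78.55 194.95] rot [-179.98   -0.01   15.81] deck [ 18.52  -0.94 120.86] F [ 0.39  0.35 -1.17] gap 0.0 0.0
target [541.34 136.84 152.48] turn 0.00017147529870031875 then shift [ 65.91 -41.94  42.46]
```

Call:
play_rows:
  increments:
    - [-1,[15,-5,0],0]
    - [-1,[25,-15,0],0]
    - [-1,[17,-15,0],0]
    - [-1,[9,-7,0],0]
    - [-1,[0,0,0],0]
    - [-1,[0,0,8],0]
    - [-1,[0,0,16],0]
    - [-1,[0,0,12],0]
    - [-1,[0,0,6],0]
    - [-1,[0,0,0],0]
    - [-1,[0,0,0],0]

```text
time: 35.77
tool_pos: [540.8, 136.3, 152.7]
tcp_rot: [-180.0, 0.1, 15.8]
ft_force: [0.1, 0.2, 0.4]
finger_gap: -0.3
grip_force: 0.0
```

```bash
python3 to.py
```

```text
t 35.77 tcp [540.76 136.34 152.75] rot [-180.      0.08   15.78] deck [55.53 40.67 52.56] F [0.05 0.19 0.42] gap -0.3 0.0
```

Call:
play_rows:
  increments:
    - [-1,[-1.8,0,1],0]
    - [-1,[-1.8,0,1],0]
    - [-1,[0,0,0],0]

```text
time: 36.02
tool_pos: [538.0, 135.8, 151.8]
tcp_rot: [180.0, -0.0, 15.8]
ft_force: [0.8, 0.3, 0.3]
finger_gap: 0.2
grip_force: 0.0
```

Call:
play_rows:
  increments:
    - [-1,[-1.8,0,1],0]
    - [-1,[-1.8,0,1],0]
    - [-1,[0,0,0],0]

```text
time: 36.27
tool_pos: [534.1, 134.9, 149.2]
tcp_rot: [-180.0, 0.0, 15.8]
ft_force: [-0.0, -0.4, 0.1]
finger_gap: 0.1
grip_force: 0.0
```

```bash
python3 to.py
```

```text
t 36.27 tcp [534.13 134.86 149.18] rot [-180.      0.01   15.8 ] deck [47.85 41.05 52.69] F [-0.03 -0.42  0.1 ] gap 0.1 0.0
```

Call:
play_rows:
  increments:
    - [-1,[-1.8,0,1],0]
    - [-1,[-0.9,0,0.5],0]
    - [-1,[0,0,0],0]

```text
time: 36.52
tool_pos: [533.1, 134.5, 148.7]
tcp_rot: [180.0, -0.2, 15.8]
ft_force: [4.7, 1.3, 2.2]
finger_gap: 0.2
grip_force: 2.5
```

Call:
play_rows:
  increments:
    - [-1,[-1.8,0,1],0]
    - [-1,[0,0,0],0]

```text
time: 36.68
tool_pos: [532.9, 134.3, 148.9]
tcp_rot: [180.0, -0.4, 15.8]
ft_force: [9.4, 2.9, 4.0]
finger_gap: 0.2
grip_force: 5.0
```

Call:
play_rows:
  increments:
    - [-1,[-1.8,0,1],0]
    - [-1,[0,0,0],0]

```text
time: 36.85
tool_pos: [532.7, 134.2, 149.1]
tcp_rot: [180.0, -0.6, 15.8]
ft_force: [12.0, 3.7, 6.0]
finger_gap: -0.3
grip_force: 7.3
```

```bash
python3 to.py
```

```text
t 36.85 tcp [532.67 134.17 149.06] rot [179.96  -0.62  15.8 ] deck [46.4  40.78 53.34] F [12.01  3.68  5.95] gap -0.3 7.3
```

Call:
play_rows:
  increments:
    - [-1,[6,0,-3],0]
    - [-1,[6,0,-20],0]
    - [-1,[0,0,-35],0]
    - [-1,[0,10,-35],0]
    - [-1,[0,35,0],0]
    - [-1,[0,40,0],0]
    - [-1,[0,40,0],0]
    - [-1,[0,40,0],0]
    - [-1,[0,40,0],0]
    - [-1,[0,30,0],0]
    - [-1,[0,10,0],0]
    - [-1,[0,0,0],0]

```text
time: 37.85
tool_pos: [606.3, -102.0, 237.8]
tcp_rot: [-180.0, 0.1, 15.6]
ft_force: [0.5, 0.5, -0.8]
finger_gap: 0.1
grip_force: 0.0
```

```bash
python3 to.py
python3 - <<'E'
from fit import *
np.set_printoptions(precision=1,suppress=True)
sh=[snapshot("scene"),snapshot("top")]
D=np.array([529.2,90.8,81.]);R=Rz(np.radians(15.8))@Ry(-.5)
for s in sh:
    for q in("guide_face","wide_center","narrow_center"):
        print(q,[(round(e["p"],2),R.T@(W(e["xyz"],s)-D)) for e in pinpoint(q,s) if np.linalg.norm(W(e["xyz"],s)-D)<150])
    for q in("cube","driver","tape","glue","puck"): print(q,[W(e["xyz"],s) for e in pinpoint(q,s)[:1]])
# edge fit of both cartons: x,y,yaw of each in deck frame
G=[grad(s) for s in sh]
def cost(p,d,zc):
    t=0;c,sn=np.cos(p[2]/50),np.sin(p[2]/50);a,b,h=np.array(d)/2
    for k in(1,):
        q=np.array([[a,b,h],[a,-b,h],[-a,-b,h],[-a,b,h]]);
        q[:,:2]=q[:,:2]@np.array([[c,sn],[-sn,c]]);q+=[p[0],p[1],zc]
        for i in (0,1):   # uphill and right top edges
            L=np.linspace(q[i],q[i+1],40)@R.T+D
            for s,g in zip(sh,G):
                u=np.array([proj(x,s) for x in L]);t-=map_coordinates(g,[u[:,1],u[:,0]],order=1).mean()
    return t
for nm,d,z,p0 in(("wide",(120,66,40),20,[-10,39,0]),("narrow",(110,46,32),56,[-15,49,0])):
    best=min((minimize(cost,np.array(p0)+np.random.default_rng(k).normal(0,2,3),args=(d,z),method="Nelder-Mead",options=dict(initial_simplex=None)) for k in range(8)),key=lambda r:r.fun)
    print(nm,best.x[:2],"yaw deg",best.x[2]/50*57.3,best.fun)
E
```

```text
t 37.85 tcp [ 606.34 -101.96  237.8 ] rot [-179.97    0.12   15.6 ] deck [  94.73 -206.48  128.06] F [ 0.5   0.54 -0.79] gap 0.1 0.0
guide_face [(0.95, array([-1.1, 73.3, -0.7])), (0.43, array([-13.6,  39.8,  20.4]))]
wide_center [(0.55, array([-14.6,  38.4,  21.6]))]
narrow_center [(0.69, array([-19.6,  51.8,  56.1]))]
cube [array([ 593.6, -230.6,   -1.3])]
driver [array([781.2,  37. ,   2.9])]
tape [array([ 701.6, -362.5,    4.3])]
glue [array([350. , 348.6,  -0.3])]
puck [array([ 755.3, -181.7,    4.1])]
guide_face [(0.65, array([-8.2, 74.3,  0.1]))]
wide_center [(0.59, array([-11.5,  43.7,  18.7]))]
narrow_center [(0.77, array([-19.1,  54. ,  52.4]))]
cube [array([ 591.9, -226.9,    2. ])]
driver [array([785.6,  37. ,   1.4])]
tape [array([ 703.2, -363.1,   -1.8])]
glue [array([348.2, 347.1,   3.2])]
puck []
wide [-9.7 36.2] yaw deg 0.512231520292509 -307.4520568847656
narrow [-13.2  62.5] yaw deg -2.891929643280739 -423.34246826171875
```

```bash
python3 -c "
from bench import *
print(hand_in())"
```

```text
the job is handed in; nothing more can be done
None
```

Both cartons are stacked flat on the slope and I've handed the job in; `hand_in()` returned no verdict, but push forces and camera checks agree both are against the backstop and guide. One last edge fit put the narrow carton off by several mm and about 3°; I took it for a misfit and didn't chase it.

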